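# Hang a sensor canister on the sprung balance arm

### The arm

A 7-joint arm with a two-finger parallel gripper is mounted at the origin on the work surface. World frame = base frame: x ahead of the robot, y to its left, z up, the work surface at z = 0. Lengths are in mm, angles in rad, forces in N, time in s.
With the tool pointing down it reaches from about 400 to 925 mm from the base axis. Payload 4.1 kg.
Tool frame: the origin (TCP) lies on the centre line of the jaws, within the pads' length; the fingertips stand 17 mm ahead of it and the grasp point (between the pads) lies 2 mm behind it (tcp_to_tips is the distance from the TCP to the fingertips, in mm); z points along the fingers, y is the line along which they close (so a half turn about z gives the same grasp; the last joint's range is limited). The gripper opens to 85 mm and grips with 20 to 120 N. Pads are 22 mm wide; open, the fingers measure 114 mm over their backs; the gripper's body (76 mm by 85 mm) begins 54 mm behind the grasp point. The pads swing forward as they close: fully open they stand 13 mm farther back than shut.
Start: joints at [-1.319, 0.398, 0.045, 1.537, -0.019, 1.207, -0.051], TCP at [223.352, 610.455, 248.347] pointing down, gripper open.
Joint ranges: [-2.82, 2.82], [-0.49, 2.23], [-1.37, 1.46], [0, 2.46], [-1.36, 4.5], [0.23, 2], [-2.94, 2.94]. Speed limits (rad/s): [2.57, 2.57, 3.14, 3.14, 3.14, 3.14, 3.14].

### API

Orientations are given as a rotation vector (axis times angle).
In Python, from cell import * gives the robot as it stands.
- The arm moves only by the tool servo_tool, never from a script. Its argument "increments" is a list of rows, each a list of 7 numbers: the turn, a rotation vector about the world's x, y, z normalised to -1 to 1, where 1 is 1.5 rad, then the shift along the world's x, y, z normalised to -1 to 1, where 1 is 0.4 m, then the opening, from -1 (shut) to 1 (fully open). A call has 1 to 10 rows; each row is the pose to reach, as a shift and turn from the pose commanded when the call began; what a row does not reach only later rows make up. A row lasts 1/12 s, in which the tool goes at most 41.7 mm and 7.16 degrees, less where a joint would pass 70% of its speed; a pose out of reach is approached as far as the arm can. A call with a number of a shift or a turn outside -1 to 1 is refused whole. A call with a gripper value outside its range is refused whole. The fingers move at their own pace and stop on an object; "force" is the grip in N (left out, the last holds). Time passes only in rows, so rows that repeat a pose let the fingers close. It gives the time, the measured TCP pose, the force, the opening and the grip force at its end, in the units of the state.
- read_state(): the state, without advancing time (a new reading comes with each control period).
- snapshot(name): name is "side" or "top" or "wrist"; returns a dict with "frame" (400x640x3 uint8, red, green, blue), "fx", "fy", "cx", "cy" (pixels), "R" (3x3) and "t" (3): a world point X has camera coordinates R X + t. Camera axes: x right, y down, z forward; pixel columns grow to the right and rows downward; lengths in mm; the calibration is good to about 2 mm. The wrist camera is an equidistant fisheye: a pixel r from the principal point sees the ray r / f radians off the axis. A picture is of the moment at which its call begins. There is no depth.
- close_job(): hands the job in; it is judged then, once.
The state is a dict: "t": time; "joints": joint angles; "joint_vel": joint speeds; "joint_efforts": joint torques, N m; "eef_pos": TCP position; "tcp_rot": TCP orientation; "ft_force": force on the tool from outside, world axes, zero at the start; "torque": the same for the moment, N m; "gripper_width": opening from 0.0 (shut) to 1.0 (fully open); "grip_force": force on a finger pad.
Only numpy, scipy, OpenCV 4.12 (cv2) and the standard library are available. Lean on these libraries where they do the work, as an engineer would, in place of code of your own. Each camera call takes 0.05 s, during which the arm holds its last target. There are 200 camera calls.

### The job

Pull the sprung hook arm down (press on the cup at its end), swing it so that its hook passes under the wire bail of the sensor canister standing on the bench, and let it rise so that the canister hangs from the hook, clear of the bench, with the arm fully back up. Let go of everything, keep the canister upright, and leave the bottle, the tray and the screwdriver where they are.

Things in the scene. Friction and masses are not known exactly. Their poses are not given: they have to be found in the camera images.
- column: Balance arm stand, fixed to the bench: a round steel foot 124 mm across with an upright steel mast 22 mm thick, topped by a grey spring drum at 370 to 430 mm above the bench. Origin on the mast's axis at bench level. Its -x axis is the direction in which the arm points when joint mast is 0.
- mast (a joint): Swivel of the mast with its arm about the vertical mast axis, in rad, positive anticlockwise seen from above, range -1.0 to 0.6; light friction (well under 1 N at the cup), stays where it is left.
- jib (a joint): Downward travel of the arm on the mast, in m: 0 is fully up (rest), 0.13 fully down. A spring pulls it up: the bare arm needs about 7 N at the cup to start it down and 9 N at the bottom. The spring also lifts the hung canister all the way up; damping limits the bare or loaded arm to about 0.5 m/s if it is suddenly let go.
- cup (a point): Centre of the inner floor of the black open-topped round cup on the arm's end, 200 mm from the mast axis, 290 mm above the bench when up. Inside diameter 60 mm, outside 68 mm, rim 12 mm above this point. Cup, hook and level arm (22 mm wide, underside 20 mm below this point) are one rigid piece; press and push the cup from inside with shut fingertips, or grip it by its outside.
- bowl (a point): Centre of the 7 mm steel wire at the lowest point of the J hook, 100 mm straight below point cup. Axes: x along the arm towards the mast, z up. The open tip lies 16 mm to the -y side, its top 24 mm above this point; the shank lies 14 mm to the +y side up to 50 mm above. The hook enters the bail as the arm swings anticlockwise seen from above (joint mast growing).
- bail (a point): Centre of the top bar of the canister's upright steel wire bail (6 mm wire), at first 139 mm above the bench, about 200 mm from the mast axis. The bar lies along its own x axis, roughly radial to the mast. The opening under it is 46 mm wide, 56 mm high, down to the canister's flat top. The hook's tip passes under when the bar is 28 to 54 mm above point bowl.
- can_mid (a point): Centre, half-way up, of the loose round aluminium sensor canister (66 mm diameter, 80 mm high without its bail, about 0.35 kg) that stands upright on the bench. Its underside is 40 mm below this point; z is its own axis.
- bottle: Loose white plastic bottle with a blue cap, 66 mm diameter, 170 mm high; origin under its centre. To be left alone.
- tray: Loose grey divided parts tray, 130 x 100 x 45 mm; origin under its centre. To be left alone.
- driver: Loose black-handled screwdriver lying on the bench, about 200 mm long along its x axis; origin under its middle. To be left alone.
Mind the look-alikes: they are no part of the job. What is shaped like the part that bears bail but orange, purple or turquoise is not meant.

How it is judged:
By the outcome, as a careful person would: the job done as asked, in the order asked, and still so for the second after the job is handed in, with the robot touching nothing.
It also fails if it takes over 45 s, if anything falls off the work surface, if the arm or the gripper's body presses on something with over 40 N, if the wrist force passes 120 N, or if a joint passes its speed limit or range.

## Working session

There is one attempt and no reset: what is moved stays moved. The work goes in short steps, Python scripts to look and compute and a tool call to move; the robot and the scene stay as the last step left them, time stands still between calls to the robot, and variables do not carry over. Pictures are saved under pics/ and viewed, at most 12 in all, crops included, and the job is handed in when it is done.

Besides the shell and the picture viewer there is one more tool, called after "Emit:" as a command line: name --pt "numbers of a row" for each row, then --argument value for the rest. servo_tool: Moves the arm, as the interface text tells. Its arguments: {"type":"object","properties":{"increments":{"type":"array"},"force":{"type":"number"}},"required":["increments"]}

```bash
mkdir -p pics
python3 - <<'E'
from cell import *
import cv2,numpy as np
for n in("side","top"):
    s=snapshot(n);cv2.imwrite(f"pics/{n}0.png",s["frame"][:,:,::-1])
    R=np.array(s["R"]);print(n,s["fx"],s["cx"],s["cy"],(-R.T@np.array(s["t"])).round(),R.round(2).tolist())
s=read_state();print(s["t"],s["eef_pos"],s["tcp_rot"],s["ft_force"],s["gripper_width"])
E
```

```text
side 510.7150307547711 309.4830965543846 194.84666626734517 [  227. -1078.  1196.] [[0.97, -0.23, 0.0], [-0.15, -0.66, -0.73], [0.17, 0.71, -0.68]]
top 418.18662601674487 312.2249380596084 196.06056565860106 [ 430.  -27. 1298.] [[-0.01, -1.0, 0.0], [-1.0, 0.01, -0.05], [0.05, -0.0, -1.0]]
0.1 [223.14709212 609.94759964 247.40316345] [-5.47950719e-01 -3.09325928e+00  2.61344250e-03] [ 0.16744926 -0.53144199 -0.15968233] 0.9981408064996322
```

View pics/side0.png

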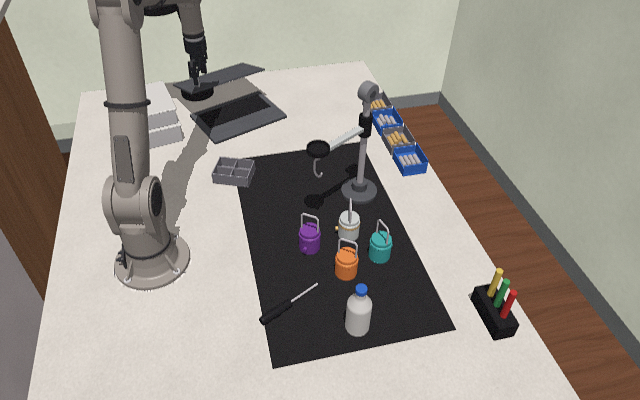

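View pics/top0.png

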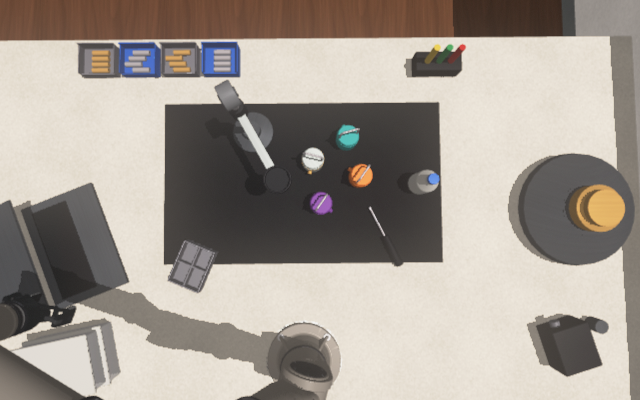

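Candidates for the canister: silver (top 312,159; side 349,222), and orange (361,176), purple (321,203) and turquoise (348,137) in the top view. I choose the silver one. The cup is at top (277,180), side (318,149). Next I'll check this in a close crop of both views.

Run:
```python
import cv2,numpy as np
a=cv2.imread("pics/side0.png")[75:255,290:410];b=cv2.imread("pics/top0.png")[70:230,205:365]
a=cv2.resize(a,None,fx=3.333,fy=3.333,interpolation=2);b=cv2.resize(b,None,fx=2.5,fy=2.5,interpolation=2)
c=np.zeros((600,800,3),np.uint8);c[:a.shape[0],:a.shape[1]]=a[:600];c[:400,400:]=b
cv2.imwrite("pics/crop1.png",c)
```

```text
(no output)
```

View pics/crop1.png

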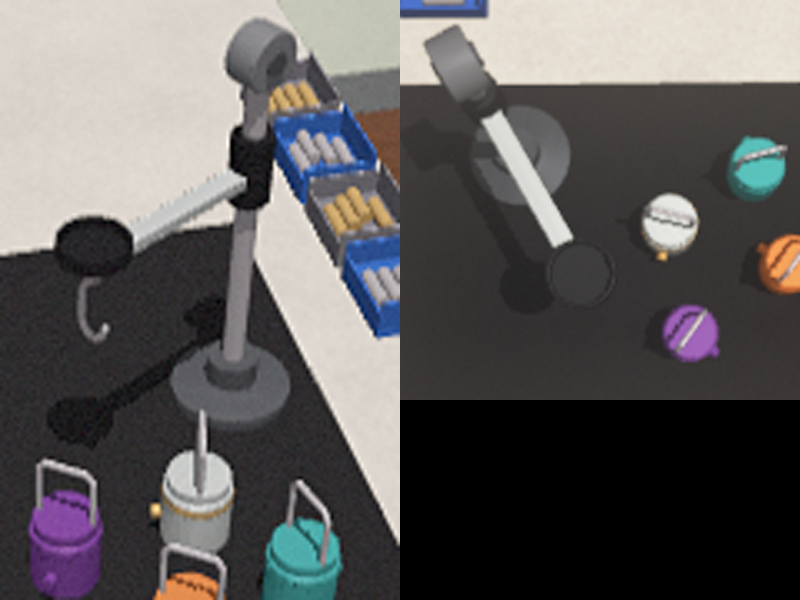

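The crop shows the silver canister with a steel bail that is edge-on in the side view (bail top about 351,199). The cup rim centre is at side (318.2,148.8), top (277.4,180). The mast foot is at side (359,190.5), top (253,132).

```bash
cat > h.py <<'E'
from cell import *
import cv2,numpy as np
def ray(s,p,fish=False):
    R=np.array(s["R"]);o=-R.T@np.array(s["t"]);x=np.array([(p[0]-s["cx"])/s["fx"],(p[1]-s["cy"])/s["fy"]])
    if fish:
        r=np.hypot(*x);d=np.r_[x/r*np.sin(r),np.cos(r)]
    else: d=np.r_[x,1]
    d=R.T@d;return o,d/np.linalg.norm(d)
def tri(*rs):
    A=sum(np.eye(3)-np.outer(d,d) for o,d in rs);b=sum((np.eye(3)-np.outer(d,d))@o for o,d in rs)
    return np.linalg.solve(A,b)
def atz(r,z): o,d=r;return o+d*(z-o[2])/d[2]
def proj(s,X):
    c=np.array(s["R"])@X+np.array(s["t"]);return c[:2]/c[2]*[s["fx"],s["fy"]]+[s["cx"],s["cy"]]
E
python3 - <<'E'
from h import *
np.set_printoptions(precision=1,suppress=True)
S,T=snapshot("side"),snapshot("top")
P={"cuprim":((318.2,148.8),(277.4,180),302),"foot":((359.3,190.5),(253,132),10),"bail":((350.9,198.6),(312.2,154.5),139),"cantop":((349.4,217.5),(313,158.8),80)}
for k,(a,b,z) in P.items(): print(k,tri(ray(S,a),ray(T,b)),atz(ray(S,a),z),atz(ray(T,b),z))
print("tipA,tipB",atz(ray(T,(205+247/2.5,70+206/2.5)),139),atz(ray(T,(205+293/2.5,70+211/2.5)),139))
E
```

```text
cuprim [522.2  53.8 291.9] [519.9  41.  302. ] [520.4  53.1 302. ]
foot [698.5 152.1   5.8] [697.2 147.7  10. ] [697.2 151.6  10. ]
bail [603.8 -31.3 155.5] [610.6 -14.7 139. ] [605.6 -31.2 139. ]
cantop [603.  -33.8  78.3] [603.2 -35.5  80. ] [601.9 -33.7  80. ]
tipA,tipB [611.7  -7.8 139. ] [605.7 -59.1 139. ]
```

Emit:
servo_tool --pt "0 0 0 0 0 0.1 -1" --pt "0 0 0 0.05 -0.08 0.2 -1" --pt "0 0 0 0.37 -0.7 0.43 -1" --pt "0 0 0 0.37 -0.7 0.43 -1" --pt "0 0 0 0.37 -0.7 0.43 -1" --pt "0 0 0 0.37 -0.7 0.43 -1" --pt "0 0 0 0.37 -0.7 0.43 -1" --pt "0 0 0 0.37 -0.7 0.43 -1" --pt "0 0 0 0.37 -0.7 0.43 -1" --pt "0 0 0 0.37 -0.7 0.43 -1"

```text
t: 1.03
eef_pos: [375.5, 324.3, 423.1]
tcp_rot: [0.562, 3.087, 0.003]
ft_force: [1.7, -1.0, 0.1]
gripper_width: 0.001
grip_force: 0.0
```

Emit:
servo_tool --pt "0 0 0 0.37 -0.7 0 -1" --pt "0 0 0 0.37 -0.7 0 -1" --pt "0 0 0 0.37 -0.7 0 -1" --pt "0 0 0 0.37 -0.7 0 -1" --pt "0 0 0 0.37 -0.7 0 -1" --pt "0 0 0 0.37 -0.7 0 -1" --pt "0 0 0 0.37 -0.7 0 -1" --pt "0 0 0 0.37 -0.7 0 -1" --pt "0 0 0 0.37 -0.7 0 -1" --pt "0 0 0 0.37 -0.7 0 -1"

```text
t: 1.87
eef_pos: [519.6, 49.0, 420.1]
tcp_rot: [-0.554, -3.092, 0.0]
ft_force: [-1.1, 0.3, 0.6]
gripper_width: -0.001
grip_force: 0.0
```

Run:
```python
from h import *
s=snapshot("wrist");cv2.imwrite("pics/w1.png",s["frame"][:,:,::-1])
np.savez("w1.npz",**{k:np.array(s[k]) for k in("fx","fy","cx","cy","R","t")})
r=read_state();print(r["t"],r["eef_pos"],r["tcp_rot"],r["ft_force"],r["gripper_width"],r["joints"])
```

```text
1.9167 [519.21353381  50.95448346 419.98915748] [-5.48314654e-01 -3.09246912e+00 -7.71181896e-04] [-0.28758995  1.13546905  0.34353998] -0.006365478143796368 [-0.67392618  0.08922554  0.54232889  1.57375584 -0.04689066  1.49214565
  1.09019255]
```

View pics/w1.png

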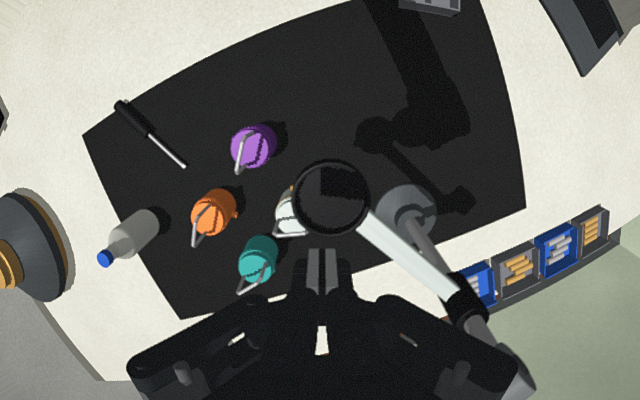

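The wrist view shows the cup rim centred at about (332,196). The fingertips are at (322,265). The silver canister is partly hidden by the cup, with one bail corner at (277,235).

Run:
```python
from h import *
np.set_printoptions(precision=1,suppress=True)
s=dict(np.load("w1.npz"));T=snapshot("top")
r=ray(s,(332,196.5),True);print(atz(r,302),tri(r,ray(T,(277.4,180))))
print(atz(ray(s,(276,236),True),139))
```

```text
[517.3  57.3 302. ] [522.5  55.2 284.4]
[598.9 -53.4 139. ]
```

Emit:
servo_tool --pt "0 0 0 0.004 0.012 -0.05 -1" --pt "0 0 0 0.004 0.012 -0.13 -1" --pt "0 0 0 0.004 0.012 -0.2 -1" --pt "0 0 0 0.004 0.012 -0.25 -1" --pt "0 0 0 0.004 0.012 -0.28 -1" --pt "0 0 0 0.004 0.012 -0.3 -1" --pt "0 0 0 0.004 0.012 -0.32 -1" --pt "0 0 0 0.004 0.012 -0.32 -1"

```text
t: 2.63
eef_pos: [519.7, 56.3, 292.1]
tcp_rot: [-0.544, -3.092, 0.001]
ft_force: [-4.5, -1.3, 7.2]
gripper_width: 0.002
grip_force: 3.3
```

Emit:
servo_tool --pt "0 0 0 0 0 -0.04 -1" --pt "0 0 0 0 0 -0.08 -1" --pt "0 0 0 0 0 -0.12 -1" --pt "0 0 0 0 0 -0.16 -1" --pt "0 0 0 0 0 -0.19 -1" --pt "0 0 0 0 0 -0.19 -1" --pt "0 0 0 0 0 -0.19 -1"

```text
t: 3.22
eef_pos: [521.0, 56.6, 217.4]
tcp_rot: [0.544, 3.094, 0.001]
ft_force: [-2.3, -1.1, 8.1]
gripper_width: 0.001
grip_force: 4.1
```

Run:
```python
from h import *
S=snapshot("side");T=snapshot("top")
a=cv2.resize(S["frame"][105:255,290:410],None,fx=4,fy=4,interpolation=2)[:600,:400];b=cv2.resize(T["frame"][90:250,235:335],None,fx=3.75,fy=3.75,interpolation=2)[:600,:400]
c=np.zeros((600,800,3),np.uint8);c[:a.shape[0],:a.shape[1]]=a;c[:b.shape[0],400:400+b.shape[1]]=b
cv2.imwrite("pics/c2.png",c[:,:,::-1])
r=read_state();print(r["eef_pos"],r["ft_force"])
p0=np.array([521,55.]);m=np.array([698,151.]);v=p0-m
for d in (6,12,18,24,28,31,33.7,36):
    t=np.radians(d);w=m+[v[0]*np.cos(t)-v[1]*np.sin(t),v[0]*np.sin(t)+v[1]*np.cos(t)];print(d,w.round(1),((w-p0)/400).round(4))
```

```text
[521.13263587  56.49345177 217.84343877] [-2.27112532 -1.29919434  8.16550184]
6 [532.  37.] [ 0.0275 -0.0449]
12 [544.8  20.3] [ 0.0596 -0.0868]
18 [559.3   5. ] [ 0.0958 -0.125 ]
24 [575.3  -8.7] [ 0.1359 -0.1592]
28 [586.8 -16.9] [ 0.1645 -0.1796]
31 [595.7 -22.4] [ 0.1868 -0.1936]
33.7 [604.  -27.1] [ 0.2075 -0.2052]
36 [611.2 -30.7] [ 0.2256 -0.2143]
```

View pics/c2.png

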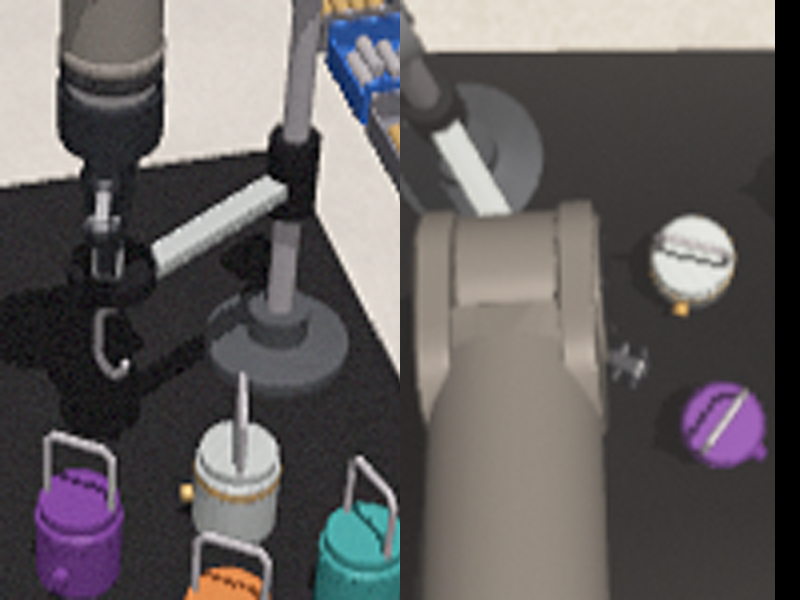

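The side crop shows the fingertips inside the cup, with the hook hanging at (110,370) to the left of the silver bail at (241,420). The bail bar in the top crop runs (660,240)–(728,250). Next I swing partway and check.

Emit:
servo_tool --pt "0 0 0 0.014 -0.023 0 -1" --pt "0 0 0 0.0275 -0.045 0 -1" --pt "0 0 0 0.043 -0.066 0 -1" --pt "0 0 0 0.06 -0.087 0 -1" --pt "0 0 0 0.077 -0.107 0 -1" --pt "0 0 0 0.096 -0.125 0 -1" --pt "0 0 0 0.115 -0.143 0 -1" --pt "0 0 0 0.136 -0.16 0 -1" --pt "0 0 0 0.136 -0.16 0 -1" --pt "0 0 0 0.136 -0.16 0 -1"

```text
t: 4.15
eef_pos: [578.2, -7.4, 219.0]
tcp_rot: [0.544, 3.088, 0.004]
ft_force: [0.6, 0.6, 7.9]
gripper_width: -0.0
grip_force: 4.3
```

Run:
```python
from h import *
S=snapshot("side")
np.save("s3.npy",S["frame"])
cv2.imwrite("pics/c3.png",cv2.resize(S["frame"][115:255,290:410],None,fx=4.25,fy=4.25,interpolation=2)[:600,:,::-1])
```

```text
(no output)
```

View pics/c3.png

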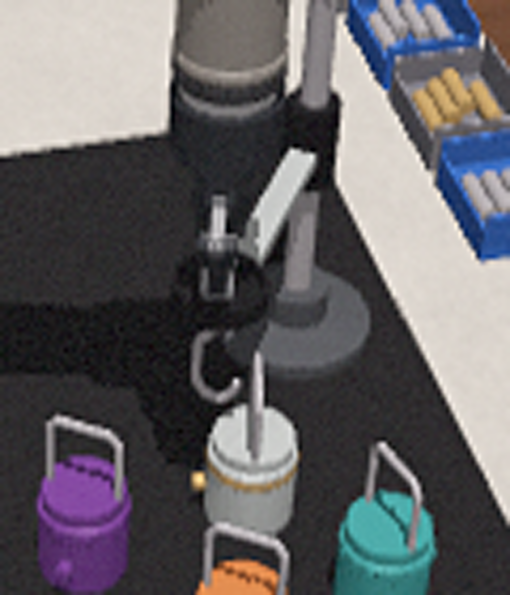

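The cup follows the tips: rim centre at crop (222,290), hook bowl (215,400), hook tip (238,380), still left of the bail bar at (259,355).

Run:
```python
from h import *
S=snapshot("side");T=snapshot("top")
f=lambda x,y:(290+x/4.25,115+y/4.25)
print(atz(ray(S,f(222,290)),214),atz(ray(S,f(215,401)),99))
for p in((604.3,154),):pass
print(atz(ray(T,(304.3,154)),139),atz(ray(T,(322.5,156.7)),139))
for y in(-10,-57):print(proj(S,np.array([604,y,139.])),)
print(f(259,352),f(257,372))
```

```text
[577.48954225 -22.15894113 214.        ] [580.45993743 -13.56305838  99.        ]
[607.24105701  -9.18401146 139.        ] [599.20625035 -59.86357317 139.        ]
[348.37180118 197.89046224]
[352.86340757 208.48807739]
(350.94117647058823, 197.8235294117647) (350.47058823529414, 202.52941176470588)
```

Emit:
servo_tool --pt "0 0 0 0.012 -0.01 0 -1" --pt "0 0 0 0.024 -0.019 0 -1" --pt "0 0 0 0.036 -0.028 0 -1" --pt "0 0 0 0.048 -0.036 0 -1" --pt "0 0 0 0.06 -0.044 0 -1" --pt "0 0 0 0.069 -0.05 0 -1" --pt "0 0 0 0.069 -0.05 0 -1" --pt "0 0 0 0.069 -0.05 0 -1"

```text
t: 4.97
eef_pos: [606.1, -25.7, 219.2]
tcp_rot: [0.541, 3.088, 0.006]
ft_force: [0.5, 1.8, 7.6]
gripper_width: 0.002
grip_force: 4.1
```

Run:
```python
from h import *
S=snapshot("side")
cv2.imwrite("pics/c4.png",cv2.resize(S["frame"][145:245,310:400],None,fx=6,fy=6,interpolation=2)[:600,:,::-1])
```

```text
(no output)
```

View pics/c4.png

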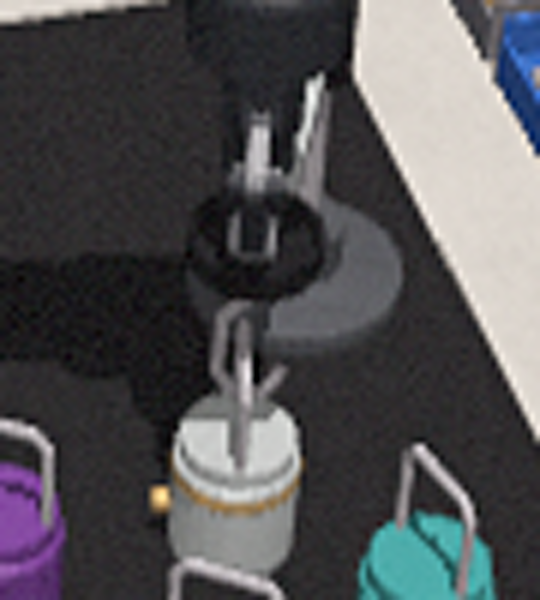

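The hook is through the bail: shank left of the wire at (222,350), tip right at (280,375), and the canister is unmoved. I'll let it rise slowly.

Emit:
servo_tool --pt "0 0 0 0 0 0.015 -1" --pt "0 0 0 0 0 0.03 -1" --pt "0 0 0 0 0 0.045 -1" --pt "0 0 0 0 0 0.055 -1" --pt "0 0 0 0 0 0.065 -1" --pt "0 0 0 0 0 0.075 -1" --pt "0 0 0 0 0 0.085 -1" --pt "0 0 0 0 0 0.095 -1" --pt "0 0 0 0 0 0.105 -1" --pt "0 0 0 0 0 0.115 -1"

```text
t: 5.85
eef_pos: [603.4, -27.5, 263.0]
tcp_rot: [0.546, 3.093, 0.002]
ft_force: [0.9, 2.3, 3.1]
gripper_width: 0.002
grip_force: 1.8
```

Run:
```python
from h import *
S=snapshot("side")
cv2.imwrite("pics/c5.png",cv2.resize(S["frame"][125:245,300:400],None,fx=5,fy=5,interpolation=2)[:600,:,::-1])
```

```text
(no output)
```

View pics/c5.png

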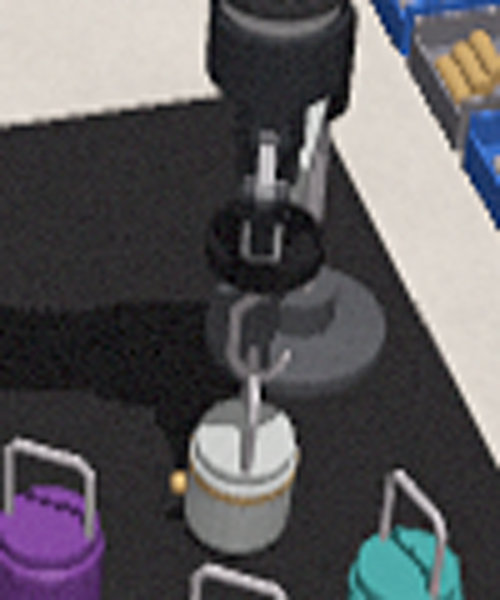

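The bail is on the hook at (255,375), and the force drop shows the canister's weight is carried. I'll keep rising slowly, then clear the cup.

Emit:
servo_tool --pt "0 0 0 0 0 0.01 -1" --pt "0 0 0 0 0 0.02 -1" --pt "0 0 0 0 0 0.03 -1" --pt "0 0 0 0 0 0.04 -1" --pt "0 0 0 0 0 0.05 -1" --pt "0 0 0 0 0 0.06 -1" --pt "0 0 0 0 0 0.07 -1" --pt "0 0 0 0 0 0.08 -1" --pt "0 0 0 0 0 0.09 -1" --pt "0 0 0 0 0 0.1 -1"

```text
t: 6.73
eef_pos: [602.9, -28.8, 302.7]
tcp_rot: [-0.548, -3.093, -0.0]
ft_force: [0.0, 2.4, 3.0]
gripper_width: 0.002
grip_force: 1.3
```

Emit:
servo_tool --pt "0 0 0 0 0 0.01 -1" --pt "0 0 0 0 0 0.02 -1" --pt "0 0 0 0 0 0.03 -1" --pt "0 0 0 0 0 0.06 -1" --pt "0 0 0 0 0 0.1 -1" --pt "0 0 0 0 0 0.15 -1" --pt "0 0 0 0 0 0.2 -1" --pt "0 0 0 0 0 0.25 -1" --pt "0 0 0 0 0 0.28 -1" --pt "0 0 0 0 0 0.28 -1"

```text
t: 7.57
eef_pos: [603.9, -29.5, 417.6]
tcp_rot: [0.548, 3.088, 0.001]
ft_force: [-0.2, -0.9, 0.8]
gripper_width: 0.003
grip_force: 0.0
```

Emit:
servo_tool --pt "0 0 0 -0.05 0 0 -1" --pt "0 0 0 -0.1 0 0 -1" --pt "0 0 0 -0.15 0 0 -1" --pt "0 0 0 -0.2 0 0 -1" --pt "0 0 0 -0.25 0 0 -1" --pt "0 0 0 -0.25 0 0 -1" --pt "0 0 0 -0.25 0 0 -1" --pt "0 0 0 -0.25 0 0 -1" --pt "0 0 0 -0.25 0 0 -1" --pt "0 0 0 -0.25 0 0 -1"

```text
t: 8.4
eef_pos: [503.4, -28.6, 413.8]
tcp_rot: [-0.548, -3.093, 0.001]
ft_force: [-0.9, 0.8, 0.5]
gripper_width: -0.003
grip_force: 0.0
```

Run:
```python
from h import *
S=snapshot("side");T=snapshot("top")
a=cv2.resize(S["frame"][75:275,290:430],None,fx=2.85,fy=3,interpolation=2)[:,:400];b=cv2.resize(T["frame"][80:240,235:395],None,fx=2.5,fy=2.5,interpolation=2)
c=np.zeros((600,800,3),np.uint8);c[:a.shape[0],:a.shape[1]]=a;c[:400,400:]=b
cv2.imwrite("pics/c6.png",c[:,:,::-1])
```

```text
(no output)
```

View pics/c6.png

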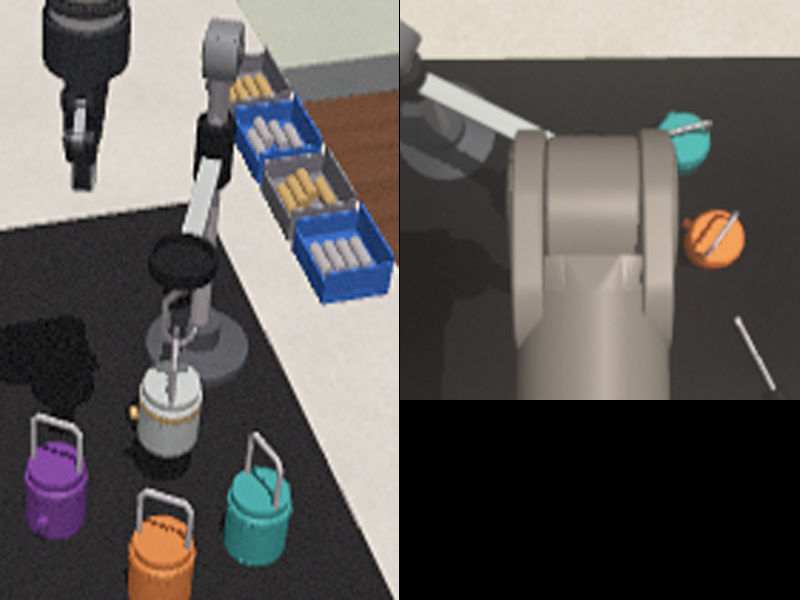

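The canister hangs from the hook, clear of the bench (shadow at crop 165,460), and the gripper is free. I'll let it settle and check the cup height.

Emit:
servo_tool --pt "0 0 0 -0.1 0 0 -1" --pt "0 0 0 -0.2 0 0 -1" --pt "0 0 0 -0.25 0 0 -1" --pt "0 0 0 -0.25 0 0 -1" --pt "0 0 0 -0.25 0 0 -1" --pt "0 0 0 -0.25 0 0 -1" --pt "0 0 0 -0.25 0 0 -1" --pt "0 0 0 -0.25 0 0 -1" --pt "0 0 0 -0.25 0 0 -1" --pt "0 0 0 -0.25 0 0 -1"

```text
t: 9.33
eef_pos: [403.4, -28.7, 414.1]
tcp_rot: [-0.548, -3.093, 0.001]
ft_force: [-1.0, -0.8, -0.4]
gripper_width: 0.001
grip_force: 0.0
```

Run:
```python
from h import *
S=snapshot("side");T=snapshot("top")
print(atz(ray(S,(354.2,162.3)),302),atz(ray(S,(354.2,162.3)),280))
a=cv2.resize(S["frame"][75:275,290:430],None,fx=2.85,fy=3,interpolation=2)[:,:400];b=cv2.resize(T["frame"][80:240,235:395],None,fx=2.5,fy=2.5,interpolation=2)
c=np.zeros((600,800,3),np.uint8);c[:a.shape[0],:a.shape[1]]=a;c[:400,400:]=b
cv2.imwrite("pics/c7.png",c[:,:,::-1])
```

```text
[602.31849125 -40.16629367 302.        ] [611.54437848 -14.62604649 280.        ]
```

View pics/c7.png

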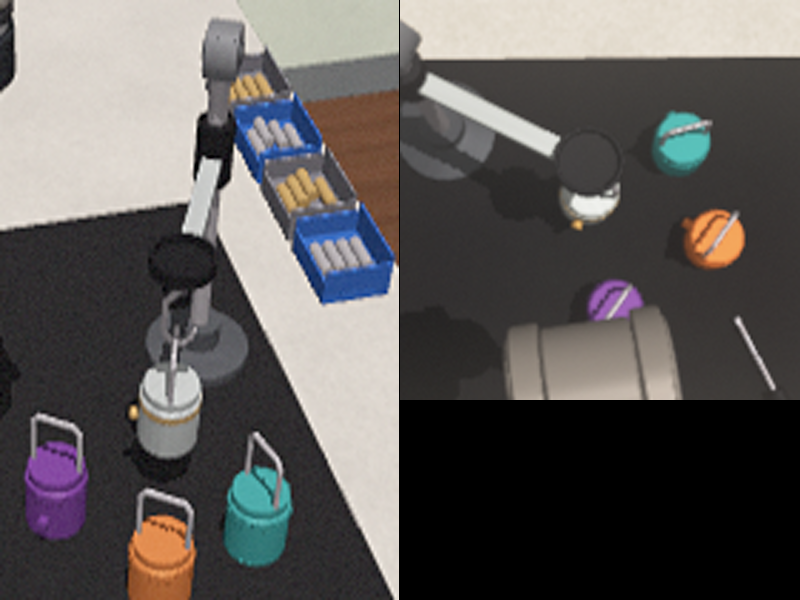

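The canister hangs still, apparently the same as a second ago. I'll check tilt numerically by comparing the upright prediction with the observed edges.

Run:
```python
from h import *
from scipy.optimize import least_squares
def sil(s):
    f=s["frame"].astype(int);m=((f.max(2)-f.min(2)<40)&(f.min(2)>110)).astype(np.uint8);return m
def model(s,b,tx,ty):
    # can hull: axis tilted (tx,ty), bar point b
    z=np.array([tx,ty,1.]);z/=np.linalg.norm(z);u=np.cross([0,1,0],z);u/=np.linalg.norm(u);v=np.cross(z,u)
    a=np.linspace(0,2*np.pi,40)[:,None]
    return np.array([[proj(s,p) for p in b-z*h+33*(np.cos(a)*u+np.sin(a)*v)] for h in(59,139)])
S,T=snapshot("side"),snapshot("top")
out=[]
for s,roi in((T,(140,175,290,325)),(S,(190,235,330,370))):
    for tx,ty in((0,0),(.1,0),(-.1,0),(.1,.1)):
        q=model(s,np.array([604,-28,196.5]),tx,ty);print(tx,ty,"top c",q[0].mean(0).round(1),"bottom c",q[1].mean(0).round(1),"bbox",q.reshape(-1,2).min(0).round(1),q.reshape(-1,2).max(0).round(1))
    m=sil(s);r=m[roi[0]:roi[1],roi[2]:roi[3]];print("obs cols",[(roi[0]+i,roi[2]+np.flatnonzero(k)[0],roi[2]+np.flatnonzero(k)[-1]) for i,k in enumerate(r) if k.any()])
c=lambda s,x0,y0,n,k:cv2.resize(s["frame"][y0:y0+n,x0:x0+n],(400,400),interpolation=2)
cv2.imwrite("pics/c8.png",np.hstack([c(S,320,165,70,0),c(T,285,130,45,0)])[:,:,::-1])
```

```text
0 0 top c [311.1 154.9] bottom c [311.1 158.9] bbox [299.3 143.4] [322.9 170.2]
0.1 0 top c [311.1 157. ] bottom c [311.1 163.5] bbox [299.3 145.8] [322.9 174.6]
-0.1 0 top c [311.  152.8] bottom c [311.  154.2] bbox [299.2 141.2] [322.8 165.6]
0.1 0.1 top c [313.2 156.9] bottom c [315.7 163.4] bbox [301.4 145.7] [326.8 174.5]
obs cols [(140, np.int64(290), np.int64(295)), (141, np.int64(292), np.int64(295)), (142, np.int64(294), np.int64(294)), (154, np.int64(321), np.int64(322)), (155, np.int64(319), np.int64(322)), (156, np.int64(317), np.int64(322)), (157, np.int64(301), np.int64(319)), (158, np.int64(302), np.int64(322)), (159, np.int64(302), np.int64(321)), (160, np.int64(302), np.int64(321)), (161, np.int64(302), np.int64(321)), (162, np.int64(302), np.int64(320)), (163, np.int64(302), np.int64(319)), (164, np.int64(304), np.int64(319)), (165, np.int64(304), np.int64(317)), (166, np.int64(305), np.int64(316)), (167, np.int64(308), np.int64(314))]
0 0 top c [350.3 202.3] bottom c [348.8 220.9] bbox [337.9 194.8] [361.1 228.6]
0.1 0 top c [348.4 202.5] bottom c [344.5 221.5] bbo
[... 912 characters left out ...]
09, np.int64(340), np.int64(359)), (210, np.int64(341), np.int64(359)), (211, np.int64(341), np.int64(358)), (212, np.int64(343), np.int64(357)), (213, np.int64(340), np.int64(359)), (214, np.int64(340), np.int64(359)), (215, np.int64(339), np.int64(359)), (216, np.int64(339), np.int64(358)), (217, np.int64(339), np.int64(358)), (218, np.int64(339), np.int64(358)), (219, np.int64(339), np.int64(358)), (220, np.int64(339), np.int64(358)), (221, np.int64(339), np.int64(358)), (222, np.int64(340), np.int64(357)), (223, np.int64(341), np.int64(357)), (224, np.int64(342), np.int64(355)), (225, np.int64(343), np.int64(354)), (226, np.int64(345), np.int64(352)), (227, np.int64(346), np.int64(346))]
```

View pics/c8.png

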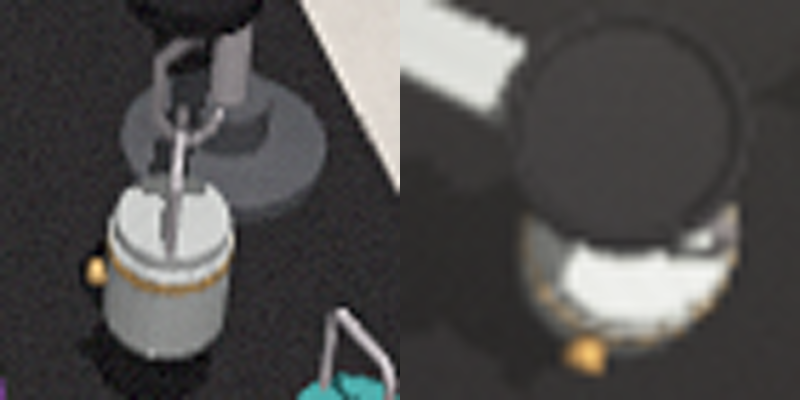

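The canister matches the prediction for upright and fully raised: its lower edge is at row 227 (228.6 predicted) and its columns are 339–360 (338–361 predicted). The bail sits in the hook at crop (180,125).

```bash
python3 -c "
from cell import *
print(close_job())"
```

```text
the job is handed in; nothing more can be done
None
```

The silver canister hangs upright from the hook, clear of the bench, with the arm fully back up and the robot touching nothing; no move went near the bottle, tray or screwdriver, and the job is handed in at about 9.5 s.

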